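Clamp a tube in the bench clamp

ROBOT

A 7-joint arm with a two-finger parallel gripper is mounted at the origin on a cart in front of the work surface, level with it; the furniture and walls round the work are solid. World frame = base frame: x ahead of the robot, y to its left, z up, the work surface at z = 0. Lengths are in m, angles in rad, forces in N, time in s.
With the tool pointing down it reaches from about 0.375 to 0.925 m from the base axis. Payload 3.1 kg.
Tool frame: the origin (TCP) lies at the very end of the fingers, on their centre line; the grasp point (between the pads) lies 19 mm behind it (manip.pinch_z is the distance from the TCP to the grasp point, in m); z points along the fingers, y is the direction in which the jaws open and shut (so a half turn about z gives the same grasp; the last joint's range is limited). The gripper opens to 85 mm and grips with 20 to 120 N. Pads are 22 mm wide; open, the fingers measure 114 mm over their backs; the gripper's body (76 mm by 85 mm) begins 54 mm behind the grasp point. The pads swing forward as they close: fully open they stand 13 mm farther back than shut.
Start: joints at [-1.37, 0.383, 0.044, 1.598, -0.018, 1.161, -0.05], TCP at [0.191, 0.621, 0.231] pointing down, gripper open.
Joint ranges: [-2.61, 2.61], [-0.41, 2.15], [-1.48, 1.57], [0, 2.5], [-1.57, 4.71], [0.05, 1.97], [-2.85, 2.85]. Speed limits (rad/s): [2.79, 2.79, 3.14, 3.14, 3.14, 3.14, 3.14].

INTERFACE

Orientations are given as a rotation vector (axis times angle).
In Python, from plant import sense, optics, job, manip gives the robot as it stands. The module is installed in compiled form; this text tells all that it offers.
- The arm moves only by the shell command python3 -m handwheel 'ROWS' [OPENING] [FORCE]. ROWS is text: rows parted by semicolons, each of 4 numbers parted by spaces: the shift along the tool's x, y, z in cm, then the turn about the tool's z in rad. A call has 1 to 12 rows; each row shifts and turns the pose as measured when the row begins, along the tool's axes as they then stand; what a row does not reach is not made up. A row lasts 1/12 s, in which the tool goes at most 41.7 mm and 7.16 degrees, less where a joint would pass 70% of its speed; a pose out of reach is approached as far as the arm can. A call is refused whole if a number of a shift passes 4.17 or a number of a turn 0.125, either way. A call with a gripper value outside its range is refused whole. OPENING is the opening, from -1 (shut) to 1 (fully open), so that 0 is half open, set as the call begins (- or left out, the last holds). The fingers move at their own pace and stop on an object; FORCE is the grip in N (left out, the last holds). Time passes only in rows, so rows that do not move let the fingers close. It gives the time, the measured TCP pose, the force and the opening at its end, in the units of the state.
- sense(): the state, without advancing time (a new reading comes with each control period).
- optics.grab_frame(name): name is "side" or "top" or "wrist"; returns (picture, depth): 400x640x3 uint8, red, green, blue; 400x640 float32, m along the optical axis (not along the pixel's ray), 0 where there is no reading.
- optics.camera_model(name): a dict with "K" (3x3 intrinsics, pixels), "k1" (the pictures are not rectified: a ray, as slopes to the right and down, at radius r is drawn at 1 + k1 r^2 times it, then the intrinsics apply), "cam_to_world" (4x4, takes a point from camera to world coordinates); the wrist camera has in their place "hand_eye" (4x4, takes a point from camera to tool coordinates, whose origin is the TCP and whose axes are the flange's). Camera axes: x right, y up, looking along -z (the intrinsics and any distortion apply to the point x, -y, -z); pixel columns grow to the right and rows downward; lengths in m; the calibration is good to about 2 mm. A picture is of the moment at which its call begins: read the wrist's pose just before it. camera_model takes no time and is no camera call.
- job.close_job(): hands the job in, once; it reports no verdict.
The state is a dict: "t": time; "q": joint angles; "qd": joint speeds; "joint_torque": joint torques, N m; "position": TCP position; "orientation": TCP orientation; "ft_force": force on the tool from outside, world axes, zero at the start; "torque": the same for the moment, N m; "finger_gap": finger opening in m.
Only numpy, scipy, OpenCV 4.12 (cv2) and the standard library are available. Lean on these libraries where they do the work, as an engineer would, in place of code of your own. Each camera call takes 0.05 s, during which the arm holds its last target.

TASK

Clamp the tube in the bench clamp, ready for drilling: swing the hinged upper half over until it rests on the tube, swing the bolt up into the slot of its ear, then push the nut down the bolt until it bears firmly on the ear and stays tight. Go gently, the tube has a thin wall and must not be squeezed hard, and leave the tube and the things around it where they are.

Things in the scene. Friction and masses are not known exactly. Their poses are not given: they have to be found in the camera images.
- clamp: the bench clamp, screwed down: plate 124 x 106 x 9 mm. Origin on the bench under the middle of the tube; z up, x along the tube; hinge on the -y side, swing bolt on the +y side. Tube axis at z = 36 mm, give or take 0.6 mm; hinge line at y = -26, z = 36 mm; bolt pivot at y = 36, z = 15 mm; both parallel to x.
- cap: the grey hinged upper half, 36 mm wide. Origin on the hinge line, x along it; angle about x 0 when level, 1.75 to 2.0 rad as found (past upright, leaning to the clamp's -y). Its springy pad meets the tube at 0.03 to 0.08 rad. Stiff hinge (0.12 N m): stays where left. Push it over from behind, then press the arch down with 5 to 10 N.
- cap_top (a point): top of the arch of the upper half, over the tube axis when level: in the cap's frame y = 26, z = 23.5 mm (the arch spans y = 2 to 50 mm); axes as the cap
- cap_ear (a point): upper edge of the free end of the forked ear: in the cap's frame y = 73, z = 10 mm (ear y = 44 to 73, z = 0 to 10 mm; slot 13 mm wide, y = 54 to 73 mm, open at the end); axes as the cap. 46 mm over the bench when level, 48 to 52 mm when it just rests on the tube
- bolt: the steel swing bolt, shank 10 mm across. Origin on its pivot, z along the bolt. Found leaning 0.65 to 0.85 rad to the clamp's +y side; upright it stands against its stop in the middle of the slot. Its pivot is lightly stiff (0.06 N m): it stays where left. Push or lift it by the nut's outer side along its arc about the pivot; a level push on the leaning nut jams.
- nut: push-on nut: steel flange 26 mm across, 4 mm thick, and ribbed black knob 22 mm across, 20 mm high. Origin at the centre of its underside, z along the bolt; found 44 to 49 mm from the pivot. It slides against 8 N of dry friction, stays where left, and meets the closed ear after 7 to 16 mm.
- nut_top (a point): centre of the nut's flat closed top, 24 mm above its underside; axes as the nut. A push of 15 to 18 N in all leaves the nut tight, under 14 N is too loose; the lined ear yields about 0.1 mm per N, and the tube takes about 3 times the push beyond 8 N
- tube: loose aluminium tube, 28 mm across, 190 mm long, lying in the clamp's V rests; origin in its middle on its axis, x along it. Its thin wall must not get more than 50 N from the upper half
- marker: felt marker with black ends, 13 x 132 mm, lying left of the clamp; origin in its middle underneath; bystander
- rubber_foot: black rubber end cap, 27 mm across, 13 mm high, beyond the clamp; origin underneath; bystander
- flux_tin: small round tin, 34 mm across, 22 mm high, beyond the clamp; origin underneath; bystander
Not all that is in view belongs to the job. There is more than one size of the tube; the job needs the larger.

How it is judged:
On the way, in this order (a step that is already met when the one before it is completed fails the run):
1. the upper half is swung over and rests on the tube (z of cap_ear in the frame of clamp below 0.056 m), for 0.2 s.
2. the bolt stands upright in the slot of the ear (z of cap_ear in the frame of clamp below 0.056 m and angle between the z axis of bolt and the z axis of clamp, either way round below 0.06 rad), for 0.2 s.
At the end, for the whole second after the job is handed in: Upper half down over the tube (end of its ear below 56 mm over the bench), bolt within 0.06 rad of upright in the slot, nut left bearing on the ear with more than 4 N and the pad on the tube with more than 4 N, tube still in the rests (all of step 2 and contact force between nut and cap above 4 N and contact force between cap and tube above 4 N and distance between tube and clamp below 0.045 m); the robot touches nothing.
It fails at once if the tube is squeezed by the upper half with more than 50 N (contact force between cap and tube above 50 N).
It fails at once if the tube is shifted by more than 12 mm (distance of tube from where it was at the start of the episode above 0.012 m).
It fails at once if the marker, the end cap or the tin is moved by more than 20 mm (distance of any of marker, rubber_foot, flux_tin from where it was at the start of the episode above 0.02 m).
It also fails if it takes over 72 s, if anything falls off the work surface, if the arm or the gripper's body presses on something with over 40 N, if the wrist force passes 120 N, or if a joint passes its speed limit or range.

## Working session

There is one attempt and no reset: what is moved stays moved. The work goes in short steps, Python scripts to look and compute and a shell command to move; the robot and the scene stay as the last step left them, time stands still between calls to the robot, and variables do not carry over. Pictures are saved under pics/ and viewed, and the job is handed in when it is done.

```bash
mkdir -p pics; cat > h.py <<'E'
import numpy as np, cv2
from plant import sense, optics, job, manip
from scipy.spatial.transform import Rotation as R
def tcp(s=None):
    s=s or sense(); T=np.eye(4); T[:3,:3]=R.from_rotvec(s['orientation']).as_matrix(); T[:3,3]=s['position']; return T
def grab(name):
    T=tcp(); m=optics.camera_model(name); im,d=optics.grab_frame(name)
    C=T@np.array(m['hand_eye']) if name=='wrist' else np.array(m['cam_to_world'])
    return im,d,np.array(m['K']),m['k1'],C
def cloud(d,K,k1,C):
    h,w=d.shape; u,v=np.meshgrid(np.arange(w),np.arange(h))
    p=cv2.undistortPoints(np.stack([u,v],-1).reshape(-1,1,2).astype(np.float64),K,np.array([k1,0,0,0.])).reshape(h,w,2)
    P=np.stack([p[...,0]*d,-p[...,1]*d,-d],-1)
    return P@C[:3,:3].T+C[:3,3]
def save(n,im): cv2.imwrite('pics/'+n,cv2.cvtColor(im,cv2.COLOR_RGB2BGR))
E
python3 - <<'E'
from h import *
s=sense(); print({k:np.round(v,3) for k,v in s.items()}); print(manip.pinch_z)
for n in ['side','top','wrist']:
    im,d,K,k1,C=grab(n); save(n+'0.png',im); np.savez('pics/'+n+'0.npz',im=im,P=cloud(d,K,k1,C),d=d,C=C,K=K,k1=k1); print(n,C.round(3).tolist(),K[0,0],k1)
E
```

```text
{'t': np.float64(0.0), 'q': array([-1.37 ,  0.384,  0.044,  1.6  , -0.018,  1.161, -0.05 ]), 'qd': array([ 0.001, -0.001,  0.002, -0.001, -0.001, -0.001,  0.   ]), 'joint_torque': array([-1.0000e-03, -4.3346e+01,  1.0240e+00, -2.4952e+01,  1.1000e-02,
        1.1000e-02,  0.0000e+00]), 'position': array([0.191, 0.62 , 0.23 ]), 'orientation': array([-0.467, -3.106,  0.004]), 'ft_force': array([-0.313, -0.398,  0.458]), 'torque': array([ 0.012, -0.006, -0.017]), 'finger_gap': np.float64(0.085)}
0.0187
side [[-0.954, 0.09, -0.287, 0.276], [-0.301, -0.335, 0.893, 0.597], [-0.016, 0.938, 0.347, 0.367], [0.0, 0.0, 0.0, 1.0]] 468.5203159899038 -0.0054248977978331656
top [[0.004, 0.994, -0.109, 0.403], [-1.0, 0.006, 0.018, -0.141], [0.019, 0.109, 0.994, 0.915], [0.0, 0.0, 0.0, 1.0]] 493.2235846225212 -0.09429852203742425
wrist [[0.293, -0.917, -0.269, 0.123], [0.956, 0.281, 0.084, 0.642], [-0.002, -0.282, 0.959, 0.373], [0.0, 0.0, 0.0, 1.0]] 332.86036456436466 -0.046505140236307
```

View pics/side0.png

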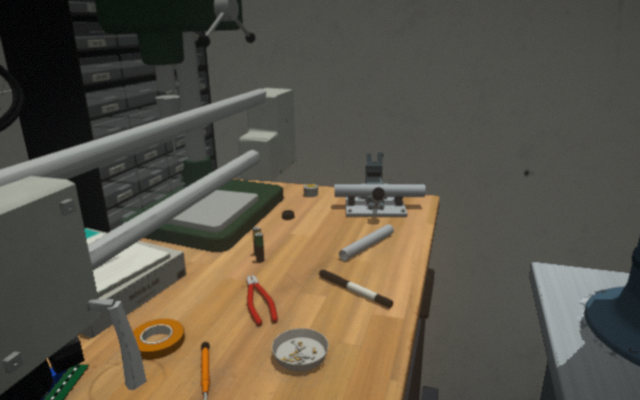

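View pics/top0.png

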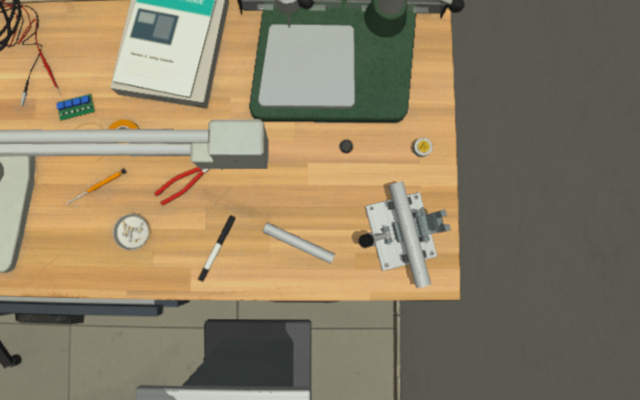

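View pics/wrist0.png

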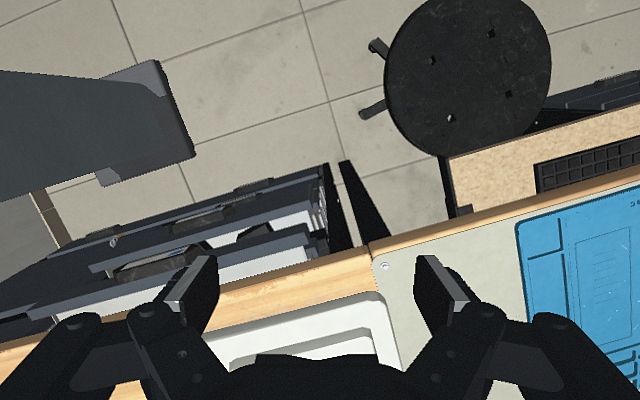

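```bash
python3 - <<'E'
from h import *
z=np.load('pics/top0.npz'); P=z['P'];im=z['im'];d=z['d']
def pr(n,u,v): print(n,(u,v),P[v,u].round(3),d[v,u].round(3))
for n,u,v in [('boom end',235,135),('boom',120,137),('nut',366,240),('plate c1',385,262),('tube a',398,190),('tube b',421,280),('tubemid',410,235),('cap',440,221),('marker',217,247),('foot',346,146),('tin',423,147),('small tube',299,243),('bench',330,200),('pad',310,60),('drillhead',385,10),('pad edge', 400,110),('base',50,390),('chair',250,350),('wrist cover',5,200)]: pr(n,u,v)
c=im[170:300,340:470]; c=cv2.resize(c,None,fx=5,fy=4.6,interpolation=cv2.INTER_CUBIC); save('topc.png',c)
z=np.load('pics/side0.npz'); P=z['P'];im=z['im'];d=z['d']
for n,u,v in [('boom end',268,120),('boom',120,137),('cap',374,170),('nut',378,193),('drillhead',160,30),('chuck',160,55)]: pr(n,u,v)
c=im[140:230,320:450]; save('sidec.png',cv2.resize(c,None,fx=6,fy=6,interpolation=cv2.INTER_CUBIC))
E
```

```text
boom end (235, 135) [ 0.554 -0.053  0.278] 0.648
boom (120, 137) [0.549 0.097 0.287] 0.636
nut (366, 240) [ 0.421 -0.252  0.075] 0.839
plate c1 (385, 262) [ 0.382 -0.296  0.007] 0.903
tube a (398, 190) [ 0.403 -0.141  0.915] 0.0
tube b (421, 280) [ 0.351 -0.351  0.052] 0.856
tubemid (410, 235) [ 0.43  -0.334  0.047] 0.87
cap (440, 221) [ 0.453 -0.378  0.085] 0.835
marker (217, 247) [0.408 0.012 0.013] 0.895
foot (346, 146) [ 0.598 -0.225  0.008] 0.924
tin (423, 147) [ 0.595 -0.367  0.022] 0.913
small tube (299, 243) [ 0.416 -0.138  0.021] 0.89
bench (330, 200) [ 0.497 -0.195 -0.001] 0.922
pad (310, 60) [ 0.753 -0.156  0.041] 0.907
drillhead (385, 10) [ 0.826 -0.288  0.098] 0.861
pad edge (400, 110) [ 0.662 -0.323  0.032] 0.909
base (50, 390) [-0.105  0.755 -0.853] 1.686
chair (250, 350) [ 0.111  0.007 -0.557] 1.429
wrist cover (5, 200) [0.49  0.411 0.026] 0.883
boom end (268, 120) [ 0.541 -0.019  0.241] 0.669
boom (120, 137) [0.546 0.281 0.283] 0.388
cap (374, 170) [ 0.451 -0.38   0.067] 1.026
nut (378, 193) [ 0.418 -0.242  0.064] 0.895
drillhead (160, 30) [ 0.739 -0.071  0.364] 0.731
chuck (160, 55) [ 0.758 -0.091  0.325] 0.767
```

View pics/topc.png

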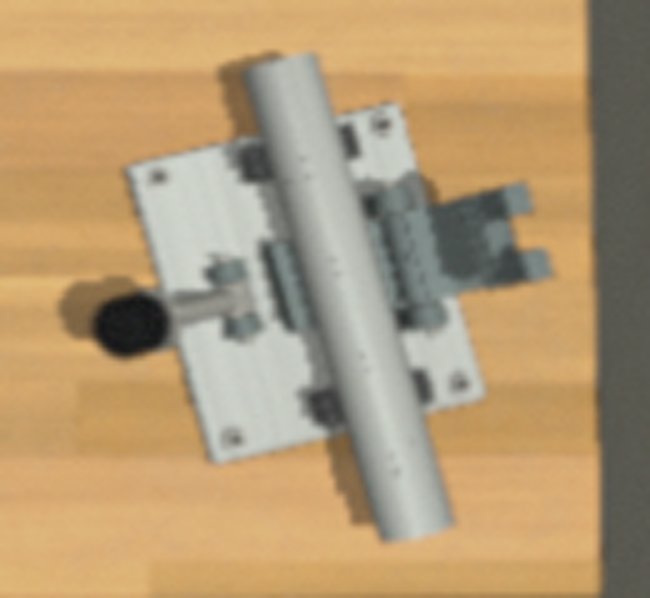

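View pics/sidec.png

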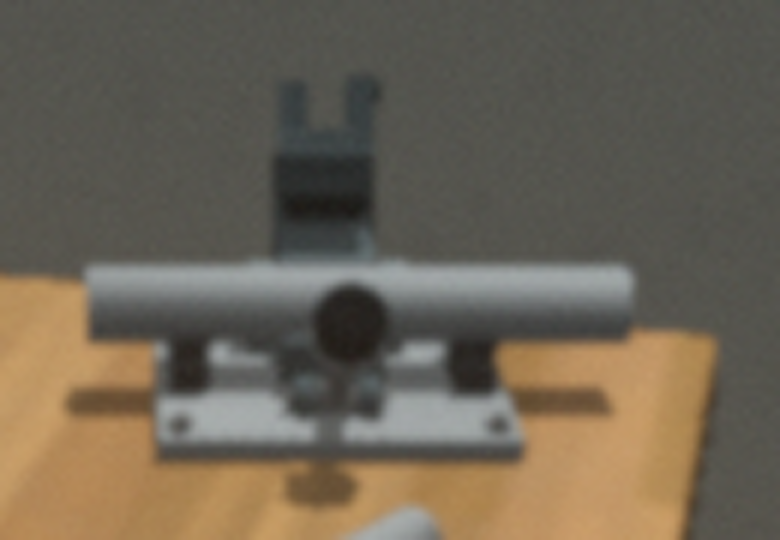

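```bash
python3 -m handwheel '-0.7 -3.7 0 0;-0.7 -3.7 0 0;-0.7 -3.7 0 0;-0.7 -3.7 0 0;-0.7 -3.7 0 0' ; python3 -m handwheel '-3.5 -2 0 0;-3.5 -2 0 0;-3.5 -2 0 0;-3.5 -2 0 0;-3.5 -2 0 0;-3.5 -2 0 0;-3.5 -2 0 0;-3.5 -2 0 0'
python3 - <<'E'
from h import *
z=np.load('pics/side0.npz'); P=z['P']
for u,v in [(500,100),(300,80),(250,60),(210,185),(250,170),(290,95)]: print(u,v,P[v,u].round(3))
z=np.load('pics/top0.npz'); P=z['P'].reshape(-1,3)
b=(P[:,2]>0.15)&(P[:,0]<0.7)&(P[:,2]<.6); print('boom',P[b].min(0),P[b].max(0))
E
```

```text
t: 0.57
position: [0.1679, 0.4331, 0.2244]
orientation: [-0.458, -3.107, 0.007]
ft_force: [-0.1, 0.5, 0.7]
finger_gap: 0.085
t: 1.23
position: [0.3874, 0.1877, 0.2223]
orientation: [-0.426, -3.106, 0.009]
ft_force: [1.0, 1.4, -0.3]
finger_gap: 0.0854
500 100 [ 0.204 -0.477  0.212]
300 80 [ 0.652 -0.48   0.245]
250 60 [ 0.78  -0.482  0.29 ]
210 185 [0.542 0.153 0.199]
250 170 [0.557 0.018 0.176]
290 95 [ 0.529 -0.079  0.268]
boom [ 0.17174424 -0.48140833  0.15000788] [0.69999897 0.31708984 0.4827564 ]
```

```bash
python3 -m handwheel '-0.9 -3.8 -0.2 0;-0.9 -3.8 -0.2 0;-0.9 -3.8 -0.2 0;-0.9 -3.8 -0.2 0;-0.9 -3.8 -0.2 0;-0.9 -3.8 -0.2 0;-0.9 -3.8 0 0;-0.9 -3.8 0 0;-0.9 -3.8 0 0; 0 0 0 0'
python3 - <<'E'
from h import *
im,d,K,k1,C=grab('wrist'); save('w1.png',im); np.savez('pics/w1.npz',im=im,P=cloud(d,K,k1,C)); print(sense()['q'].round(2),tcp()[:3,:].round(3))
E
```

```text
t: 2.07
position: [0.3729, -0.189, 0.2372]
orientation: [0.454, 3.105, -0.005]
ft_force: [0.1, -0.0, 0.9]
finger_gap: 0.0851
[-0.68 -0.23  0.95  2.15  0.21  1.13  1.45] [[-0.959  0.283  0.002  0.373]
 [ 0.283  0.959 -0.001 -0.185]
 [-0.002 -0.001 -1.     0.237]]
```

View pics/w1.png

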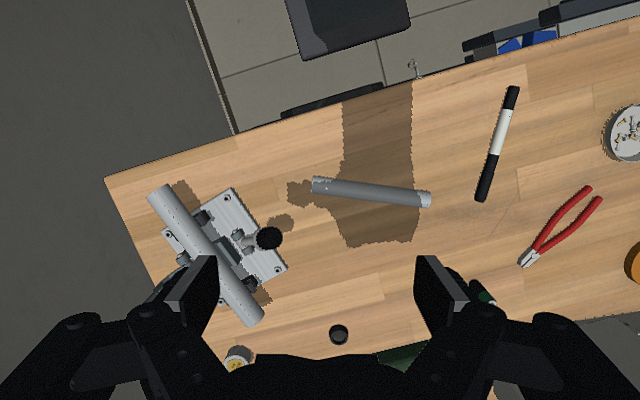

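```bash
cat > fit.py <<'E'
from h import *
import sys
def fit(P,im,name):
    P=P.reshape(-1,3)
    b=(np.abs(P[:,0]-.42)<.15)&(np.abs(P[:,1]+.32)<.12)&(P[:,2]>0.046)&(P[:,2]<.054)
    Q=P[b]
    # ransac line xy
    best=0;rng=np.random.default_rng(0)
    for _ in range(500):
        i,j=rng.choice(len(Q),2,False); dv=Q[j,:2]-Q[i,:2]; L=np.hypot(*dv)
        if L<.05: continue
        n=np.array([-dv[1],dv[0]])/L; r=np.abs((Q[:,:2]-Q[i,:2])@n)<.008
        if r.sum()>best: best=r.sum(); br=r
    q=Q[br,:2]; 
    z=Q[br,2]; c=q.mean(0); u=np.linalg.svd(q-c)[2][0]; u*=np.sign(u[0]); s=(q-c)@u
    mid=c+u*(s.min()+s.max())/2
    print(name,len(q),'yaw',np.arctan2(u[1],u[0]).round(4),'mid',mid.round(4),'len',np.ptp(s).round(3),'ztop',np.percentile(z,99).round(4))
    return mid,u
if __name__=='__main__':
    for n in sys.argv[1:]:
        z=np.load(f'pics/{n}.npz'); fit(z['P'],z['im'],n)
E
python3 fit.py top0 w1 side0
```

```text
top0 925 yaw 0.2662 mid [ 0.4326 -0.3335] len 0.19 ztop 0.0528
w1 1834 yaw 0.2574 mid [ 0.4324 -0.3337] len 0.189 ztop 0.0509
side0 327 yaw 0.257 mid [ 0.4311 -0.3315] len 0.189 ztop 0.0517
```

```bash
cat > fr.py <<'E'
from h import *
yaw=0.259; O=np.array([0.4322,-0.3333,0.])
Rz=R.from_euler('z',yaw).as_matrix()
def tocl(P): return (P-O)@Rz
E
python3 - <<'E'
from fr import *
for n in ['top0','w1']:
    z=np.load(f'pics/{n}.npz'); P=tocl(z['P'].reshape(-1,3)); im=z['im'].reshape(-1,3).astype(int)
    b=(np.abs(P[:,0])<.1)&(np.abs(P[:,1])<.1)
    p=b&(P[:,2]>.005)&(P[:,2]<.013); 
    print(n,'plate',np.percentile(P[p],[1,50,99],axis=0).round(4).tolist())
    k=(np.abs(P[:,0])<.03)&(P[:,1]>.05)&(P[:,1]<.12)&(P[:,2]>.03)&(im.max(1)<60)
    print('knob',k.sum(),np.percentile(P[k],[2,50,98],axis=0).round(4).tolist())
    k=(np.abs(P[:,0])<.04)&(P[:,1]<-.03)&(P[:,1]>-.1)&(P[:,2]>.06)&(P[:,2]<.13)
    print('cap',k.sum(),np.percentile(P[k],[2,50,98],axis=0).round(4).tolist() if k.sum() else '')
z=np.load('pics/side0.npz'); P=tocl(z['P'].reshape(-1,3)); im=z['im'].reshape(-1,3).astype(int)
k=(np.abs(P[:,0])<.04)&(P[:,1]<-.02)&(P[:,1]>-.1)&(P[:,2]>.06)&(P[:,2]<.13)
print('cap',k.sum(),np.percentile(P[k],[2,50,98],axis=0).round(4).tolist())
k=(np.abs(P[:,0])<.03)&(P[:,1]>.05)&(P[:,1]<.12)&(P[:,2]>.03)&(im.max(1)<70)
print('knob',k.sum(),np.percentile(P[k],[2,50,98],axis=0).round(4).tolist())
E
```

```text
top0 plate [[-0.0529, -0.0467, 0.0055], [0.0032, 0.0274, 0.0092], [0.07, 0.0588, 0.0128]]
knob 141 [[0.0001, 0.0698, 0.059], [0.0095, 0.0815, 0.0669], [0.0189, 0.0911, 0.072]]
cap 264 [[-0.0092, -0.0559, 0.075], [0.0085, -0.0454, 0.0914], [0.0256, -0.0388, 0.1075]]
w1 plate [[-0.0527, -0.0468, 0.0062], [-0.011, 0.029, 0.0089], [0.0692, 0.0571, 0.0126]]
knob 474 [[-0.002, 0.067, 0.0565], [0.007, 0.0818, 0.0651], [0.0178, 0.0914, 0.0716]]
cap 134 [[-0.0094, -0.0569, 0.0607], [-0.0086, -0.0477, 0.084], [-0.0054, -0.0404, 0.099]]
cap 274 [[-0.0092, -0.0574, 0.0604], [0.0076, -0.0473, 0.0815], [0.0257, -0.0392, 0.1036]]
knob 151 [[-0.0014, 0.056, 0.0323], [0.0092, 0.0833, 0.0591], [0.0197, 0.0917, 0.0699]]
```

```bash
cat > fr.py <<'E'
from h import *
yaw=0.259
Rz=R.from_euler('z',yaw).as_matrix()
O=np.array([0.4322,-0.3333,0.])+Rz@[.0085,0,0]
def tocl(P): return (P-O)@Rz
def go(x,y,z):  # clamp mm -> tool cm delta
    T=tcp(); w=O+Rz@(np.array([x,y,z])/1000); d=T[:3,:3].T@(w-T[:3,3])*100
    print('delta tool cm',d.round(2))
def st():
    s=sense(); T=tcp(s); print('t',s['t'].round(2),'clamp mm',(tocl(T[:3,3])*1000).round(1),'yaw_y rel clamp y',np.round(np.angle(np.exp(1j*(np.arctan2(T[1,1],T[0,1])-yaw-np.pi/2))),3),'tilt',T[2,:2].round(3),'F cl',(Rz.T@s['ft_force']).round(1),'gap',s['finger_gap'].round(4),'q',s['q'].round(2))
E
python3 -c "
from fr import *
st(); go(0,-28,200)"
```

```text
Traceback (most recent call last):
  File "fr.py", line 10, in st
    s=sense(); T=tcp(s); print('t',s['t'].round(2),'clamp mm',(tocl(T[:3,3])*1000).round(1),'yaw_y rel clamp y',np.round(np.angle(np.exp(1j*(np.arctan2(T[1,1],T[0,1])-yaw-np.pi/2))),3),'tilt',T[2,:2].round(3),'F cl',(Rz.T@s['ft_force']).round(1),'gap',s['finger_gap'].round(4),'q',s['q'].round(2))
                                   ^^^^^^^^^^^^
AttributeError: 'float' object has no attribute 'round'
```

```bash
sed -i "s/s\['t'\].round(2)/round(float(s['t']),2)/; s/s\['finger_gap'\].round(4)/round(float(s['finger_gap']),4)/; s/s\['q'\].round(2)/np.round(s['q'],2)/; s/Rz.T@s\['ft_force'\]/Rz.T@np.array(s['ft_force'])/" fr.py
python3 -c "
from fr import *
st(); go(0,-28,200)"
```

```text
t 2.12 clamp mm [-27.6 158.2 236.8] yaw_y rel clamp y -0.546 tilt [-0.002 -0.001] F cl [0.6 0.6 0.1] gap 0.0852 q [-0.68 -0.23  0.95  2.15  0.21  1.13  1.45]
delta tool cm [-12.03 -14.47   3.71]
```

```bash
python3 -m handwheel '-2 -2.4 0.4 0;-2 -2.4 0.4 0;-2 -2.4 0.4 0;-2 -2.4 0.4 0;-2 -2.4 0.4 0;-2 -2.4 0.4 0;0 0 0 -0.11;0 0 0 -0.11;0 0 0 -0.11;0 0 0 -0.11;0 0 0 -0.11;0 0 0 0' >/dev/null
python3 - <<'E'
from fr import *
st(); go(0,-28,120)
im,d,K,k1,C=grab('wrist'); save('w2.png',im); np.savez('pics/w2.npz',im=im,P=cloud(d,K,k1,C))
E
```

```text
t 3.12 clamp mm [ 16.3  -2.7 194.3] yaw_y rel clamp y 0.063 tilt [0.011 0.03 ] F cl [-0.5  0.4  0.8] gap 0.0852 q [-0.21  0.4   0.94  1.86 -0.36  1.1   2.77]
delta tool cm [ 1.7  -2.64  7.37]
```

View pics/w2.png

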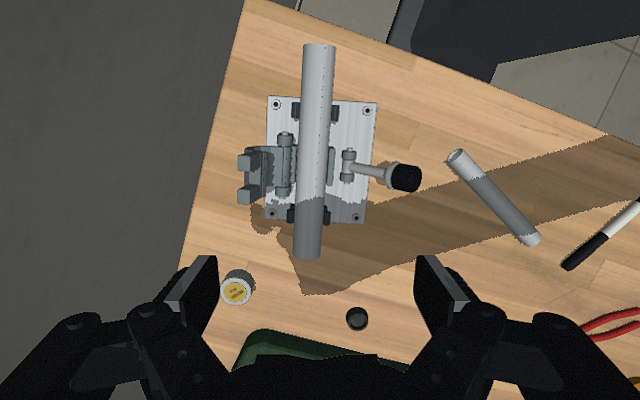

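```bash
python3 -m handwheel '0 0 0 0.12;0 0 0 0.12;0 0 0 0.12;0 0 0 0.12;0 0 0 0.12;0 0 0 0.12;0 0 0 0.12;0 0 0 0.12;0 0 0 0.12;0 0 0 0.12;0 0 0 0.12;0 0 0 0.12' >/dev/null
python3 -c "
from fr import *
st()"
python3 -m handwheel '0 0 0 0.12;0 0 0 0.12;0 0 0 0.12;0 0 0 0.12;0 0 0 0.12;0 0 0 0.12;0 0 0 0.12;0 0 0 0.12;0 0 0 0.12;0 0 0 0.12;0 0 0 0.12;0 0 0 0.12' >/dev/null
python3 -c "
from fr import *
st();go(0,-28,150)"
```

```text
t 4.17 clamp mm [ 27.2  12.6 188.5] yaw_y rel clamp y -1.441 tilt [ 0.046 -0.004] F cl [-0.4 -0.1 -0.1] gap 0.0854 q [-0.42  0.61  1.27  1.87 -0.64  1.2   1.47]
t 5.17 clamp mm [ 40.2  27.5 180.9] yaw_y rel clamp y -2.941 tilt [ 0.002 -0.06 ] F cl [-0.3 -0.5 -0.6] gap 0.0853 q [-0.5   0.9   1.51  1.88 -0.92  1.39  0.16]
delta tool cm [-5.05  4.81  2.79]
```

```bash
python3 -c "
from fr import *
print(tcp()[:3,2].round(4))"
python3 -m handwheel '0 0 0 0;0 0 0 0;0 0 0 0;0 0 0 0;0 0 0 0;0 0 0 0' >/dev/null
python3 -c "
from fr import *
st();print(tcp()[:3,2].round(4))"
```

```text
[-0.0248  0.0549 -0.9982]
t 5.67 clamp mm [ 43.2  31.  178.5] yaw_y rel clamp y -2.935 tilt [ 0.002 -0.064] F cl [ 0.  -0.2 -0.8] gap 0.0854 q [-0.51  0.9   1.5   1.88 -0.92  1.39  0.16]
[-0.0271  0.058  -0.9979]
```

```bash
python3 -m handwheel '-1.3 1.3 0 0;-1.3 1.3 0 0;-1.3 1.3 0 0;-1.3 1.3 0 0;0 0 0 0' >/dev/null
python3 -c "
from fr import *
st();print(tcp()[:3,2].round(4));go(0,-28,190)"
```

```text
t 6.08 clamp mm [  4.  -31.6 175.2] yaw_y rel clamp y -2.927 tilt [ 0.004 -0.064] F cl [-0.4 -0.3  0.3] gap 0.0853 q [-0.34  0.9   1.45  1.82 -0.92  1.39  0.26]
[-0.0254  0.0591 -0.9979]
delta tool cm [-0.31 -0.53 -1.45]
```

```bash
python3 -m handwheel '0 0 -0.4 0.05;0 0 -0.4 0.05;0 0 -0.4 0.05;0 0 -0.4 0.05;0 0 0 0' >/dev/null
python3 -c "
from fr import *
st();print(tcp()[:3,2].round(4));go(0,-28,190)"
```

```text
t 6.5 clamp mm [  3.9 -32.2 192.1] yaw_y rel clamp y -3.139 tilt [-0.006 -0.067] F cl [0.4 0.6 1.6] gap 0.0856 q [-0.34  0.91  1.49  1.81 -0.92  1.43  0.06]
[-0.0227  0.0631 -0.9977]
delta tool cm [-0.39 -0.4   0.24]
```

```bash
python3 -c "
from fr import *
z=np.load('pics/w2.npz'); P=tocl(z['P'].reshape(-1,3))
k=(np.abs(P[:,0])<.03)&(P[:,1]<-.03)&(P[:,1]>-.1)&(P[:,2]>.06)&(P[:,2]<.13)
Q=P[k]
for a in np.arange(.06,.115,.006):
  q=Q[(Q[:,2]>a)&(Q[:,2]<a+.006)]
  if len(q): print(round(a,3),len(q),(np.percentile(q[:,:2],[2,98],axis=0)*1000).round(1).tolist())
go(0,-30,110)"

```

```text
0.06 8 [[-17.6, -58.1], [-16.8, -53.7]]
0.066 48 [[-17.6, -59.3], [11.5, -54.3]]
0.072 51 [[-17.5, -56.8], [9.4, -46.7]]
0.078 179 [[-17.4, -50.7], [16.7, -39.7]]
0.084 330 [[-17.5, -52.1], [15.2, -41.8]]
0.09 126 [[-17.6, -53.0], [16.7, -43.8]]
0.096 139 [[-17.6, -55.3], [16.3, -45.5]]
0.102 459 [[-17.5, -57.0], [16.9, -47.3]]
0.108 1 [[13.0, -48.3], [13.0, -48.3]]
delta tool cm [-0.35  0.33  8.21]
```

```bash
python3 -m handwheel '-0.1 -0.1 2 0;-0.1 -0.1 2 0;-0.1 -0.1 2 0;-0.1 0 2 0;0 0 0 0' >/dev/null
python3 - <<'E'
from fr import *
st();go(0,-30,75)
im,d,K,k1,C=grab('wrist'); save('w3.png',im)
im,d,K,k1,C=grab('side'); save('s3.png',cv2.resize(im[80:230,290:500],None,fx=3.5,fy=3.5))
E
```

```text
t 6.92 clamp mm [  2.8 -23.5 111.6] yaw_y rel clamp y -3.128 tilt [-0.    -0.064] F cl [ 0.   0.7 -0.4] gap 0.0852 q [-0.32  0.97  1.39  1.89 -1.02  1.31  0.12]
delta tool cm [-0.29  0.88  3.61]
```

View pics/w3.png

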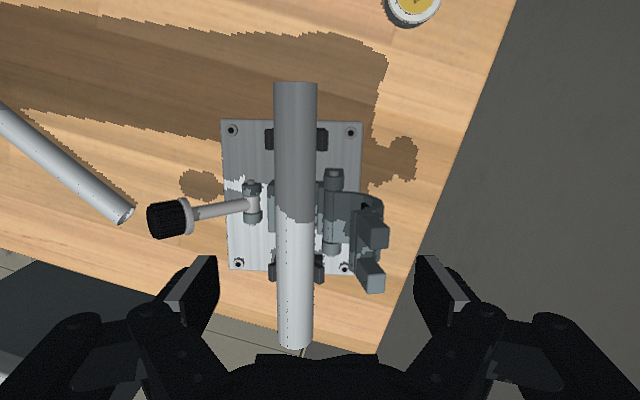

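View pics/s3.png

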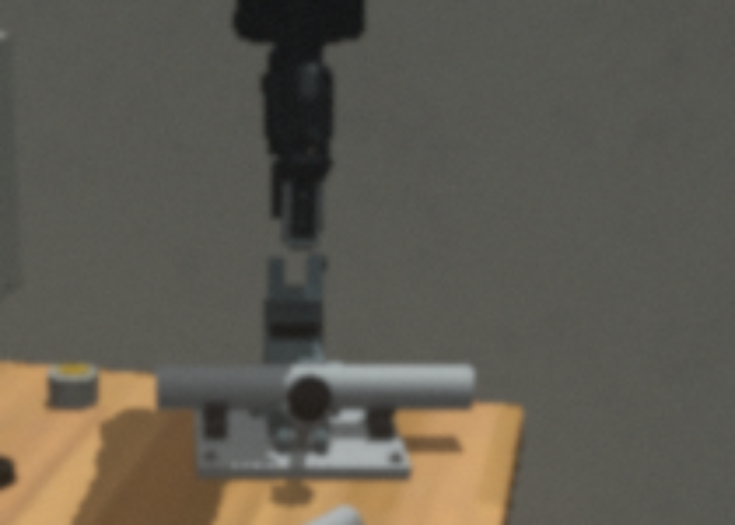

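```bash
python3 -m handwheel '-0.1 0.5 0 0;-0.2 0.4 0 0;0 0.1 1.2 0;0 0.1 1.2 0;0 0.1 1.2 0;0 0 0 0'
python3 - <<'E'
from fr import *
st();go(0,-30,75)
im,d,K,k1,C=grab('wrist'); save('w4.png',im)
E
```

```text
t: 7.52
position: [0.4536, -0.3702, 0.0813]
orientation: [-3.062, -0.424, -0.001]
ft_force: [-0.3, -0.2, 1.3]
finger_gap: 0.0851
t 7.52 clamp mm [  2.8 -41.2  81.3] yaw_y rel clamp y -3.125 tilt [ 0.008 -0.05 ] F cl [-0.4 -0.2  1.3] gap 0.0851 q [-0.27  1.    1.34  1.88 -1.06  1.26  0.15]
delta tool cm [-0.26 -1.09  0.68]
```

View pics/w4.png

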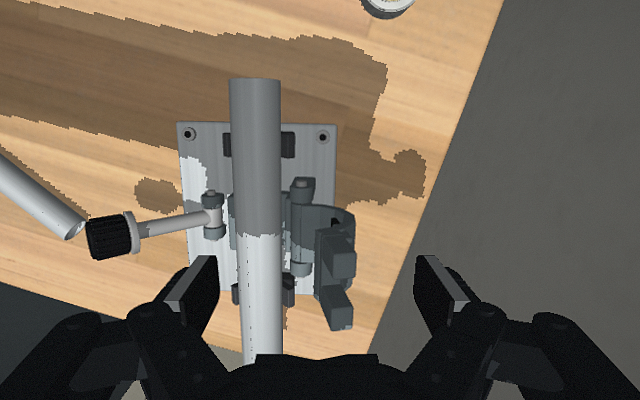

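```bash
python3 -m handwheel '-0.1 -1 0.2 0;-0.1 -1 0.2 0;-0.1 -1 0 0;-0.1 -1 0 0;0 -1 0 0;0 -1 0 0'
python3 - <<'E'
from fr import *
st()
im,d,K,k1,C=grab('wrist'); save('w5.png',im)
E
```

```text
t: 8.07
position: [0.4338, -0.3158, 0.0835]
orientation: [-3.079, -0.422, -0.009]
ft_force: [0.5, -3.1, -1.1]
finger_gap: 0.0852
t 8.07 clamp mm [-2.5 16.5 83.5] yaw_y rel clamp y -3.128 tilt [ 0.011 -0.033] F cl [-0.3 -3.1 -1.1] gap 0.0852 q [-0.42  0.97  1.39  2.01 -1.07  1.22  0.14]
```

View pics/w5.png

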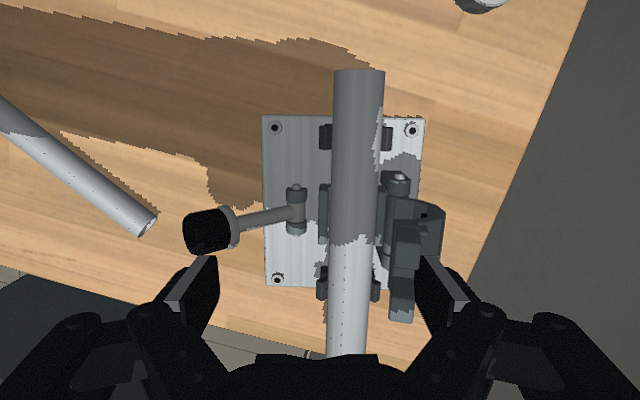

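```bash
python3 -m handwheel '0 -1 0.1 0;0 -1 0.1 0;0 -1 0.1 0;0 -1 0.1 0;0 0 0 0'
python3 - <<'E'
from fr import *
st()
im,d,K,k1,C=grab('wrist'); save('w6.png',im)
E
```

```text
t: 8.53
position: [0.4228, -0.2748, 0.0834]
orientation: [-3.087, -0.426, -0.016]
ft_force: [-0.7, 0.3, 0.1]
finger_gap: 0.0853
t 8.53 clamp mm [-2.6 59.  83.4] yaw_y rel clamp y -3.126 tilt [ 0.014 -0.023] F cl [-0.6  0.4  0.1] gap 0.0853 q [-0.54  0.95  1.43  2.09 -1.07  1.2   0.12]
```

View pics/w6.png

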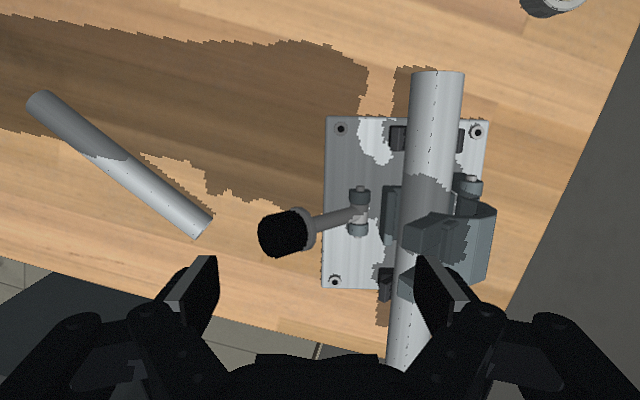

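```bash
python3 -m handwheel '0 -1 0.3 0;0 -1 0.3 0;0 -1 0.3 0;0 0 0 0'
python3 - <<'E'
from fr import *
st()
im,d,K,k1,C=grab('wrist'); save('w7.png',im)
im,d,K,k1,C=grab('side'); save('s7.png',cv2.resize(im[80:230,290:500],None,fx=3.5,fy=3.5))
E
```

```text
t: 8.92
position: [0.4147, -0.2448, 0.0753]
orientation: [-3.087, -0.426, -0.019]
ft_force: [0.3, -0.2, -0.0]
finger_gap: 0.085
t 8.92 clamp mm [-2.8 90.1 75.3] yaw_y rel clamp y -3.126 tilt [ 0.015 -0.023] F cl [ 0.2 -0.3 -0. ] gap 0.085 q [-0.61  0.94  1.45  2.15 -1.09  1.18  0.1 ]
```

View pics/w7.png

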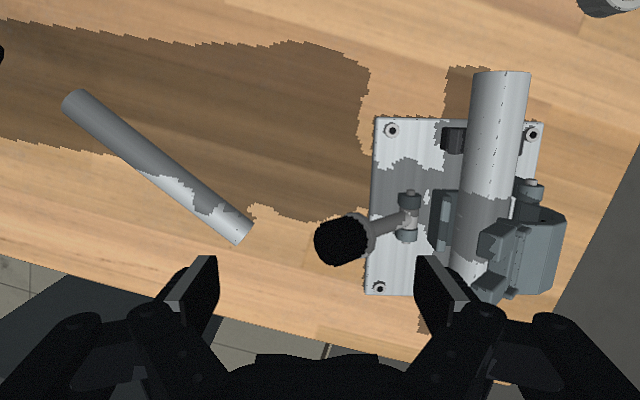

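View pics/s7.png

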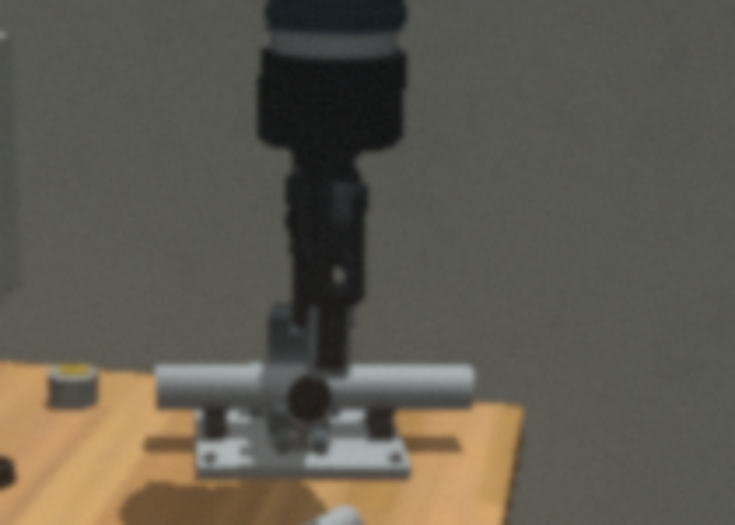

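```bash
python3 -m handwheel '0 0 -2 0;0 0 -2 0;0 0.3 -1 0;0 2 0 -0.12;0 2 0 -0.12;0 1 0 -0.12;0 0 0 -0.12;0 0 0 -0.12;0 0 0 -0.12;0 0 0 -0.12;0 0 0 -0.12' -1 20
python3 - <<'E'
from fr import *
st()
E
```

```text
t: 9.93
position: [0.4348, -0.3079, 0.13]
orientation: [-2.526, -1.864, -0.025]
ft_force: [0.1, -0.2, 0.1]
finger_gap: 0.0001
t 9.93 clamp mm [  0.6  23.9 130. ] yaw_y rel clamp y -2.129 tilt [0.014 0.008] F cl [ 0.1 -0.3  0.1] gap 0.0001 q [-0.46  0.69  1.32  2.01 -0.79  1.09  0.93]
```

```bash
python3 -m handwheel '0 0 0 -0.11;0 0 0 -0.11;0 0 0 -0.11;0 0 0 -0.11;0 0 0 -0.11;0 0 0 0' 
python3 - <<'E'
from fr import *
st(); go(0,5,95)
z=grab('wrist'); save('w8.png',z[0]); np.savez('pics/w8.npz',im=z[0],P=cloud(z[1],*z[2:]))
E
```

```text
t: 10.43
position: [0.4341, -0.3134, 0.1324]
orientation: [1.89, 2.497, 0.024]
ft_force: [0.2, -0.7, -0.5]
finger_gap: 0.0001
t 10.43 clamp mm [ -1.5  18.7 132.4] yaw_y rel clamp y -1.555 tilt [0.002 0.018] F cl [-0.  -0.7 -0.5] gap 0.0001 q [-0.4   0.58  1.21  2.01 -0.66  1.01  1.41]
delta tool cm [-1.38  0.06  3.74]
```

View pics/w8.png

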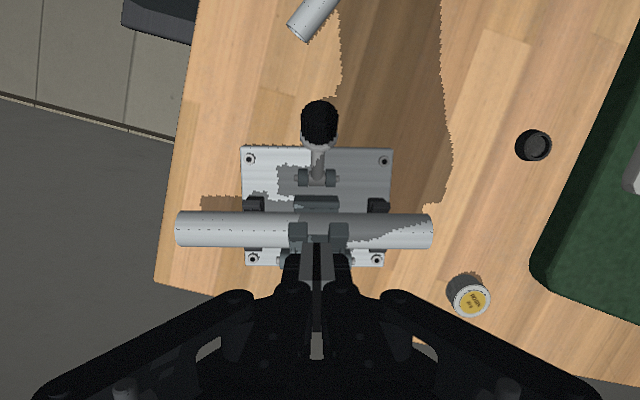

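```bash
python3 -m handwheel '-0.7 0 1 0;-0.5 0 1 0;0 0 1 0;0 0 0.7 0;0 0 0 0' ; python3 -c "
from fr import *
st(); go(0,5,75)"
```

```text
t: 10.9
position: [0.4384, -0.3271, 0.0943]
orientation: [1.912, 2.478, 0.024]
ft_force: [-1.7, 0.4, 0.5]
finger_gap: -0.0
t 10.9 clamp mm [-0.9  4.4 94.3] yaw_y rel clamp y -1.573 tilt [-0.     0.019] F cl [-1.6  0.8  0.5] gap -0.0 q [-0.31  0.64  1.13  2.   -0.74  0.96  1.45]
delta tool cm [0.06 0.05 1.93]
```

```bash
for i in 1 2; do :; done; python3 -m handwheel '0 0 0.6 0;0 0 0.6 0;0 0 0.6 0;0 0 0 0' ; python3 -m handwheel '0 0 0.6 0;0 0 0.5 0;0 0 0 0'; python3 -c "
from fr import *
st(); go(0,5,60)"
```

```text
t: 11.23
position: [0.4397, -0.3275, 0.0756]
orientation: [1.913, 2.474, 0.023]
ft_force: [-0.2, 0.9, -1.3]
finger_gap: 0.0003
t: 11.48
position: [0.4367, -0.3159, 0.0644]
orientation: [-1.91, -2.479, -0.052]
ft_force: [0.3, -0.2, -0.1]
finger_gap: 0.0001
t 11.48 clamp mm [ 0.3 15.7 64.4] yaw_y rel clamp y -1.572 tilt [0.029 0.019] F cl [ 0.2 -0.2 -0.1] gap 0.0001 q [-0.27  0.67  1.07  2.02 -0.78  0.94  1.48]
delta tool cm [-1.08 -0.04  0.4 ]
```

```bash
python3 - <<'E'
from fr import *
z=grab('wrist'); save('w9.png',z[0])
z=grab('side'); save('s9.png',cv2.resize(z[0][110:230,310:460],None,fx=4,fy=4,interpolation=cv2.INTER_CUBIC))
E
```

```text
(no output)
```

View pics/w9.png

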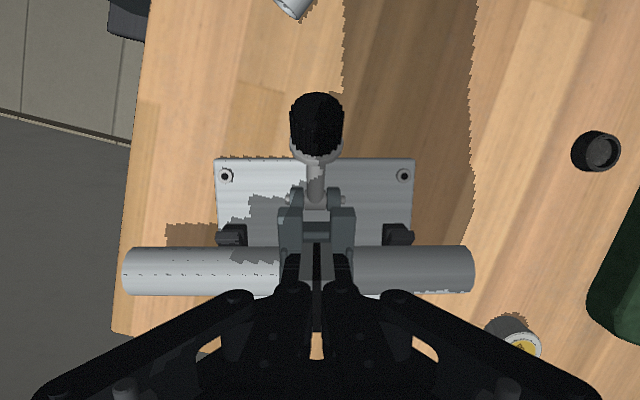

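View pics/s9.png

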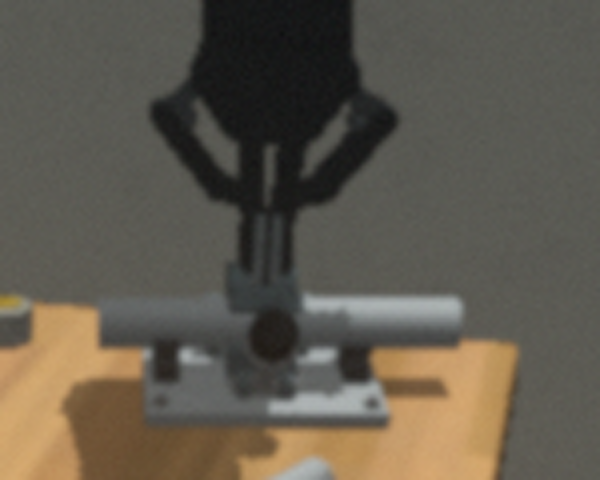

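```bash
python3 -m handwheel '0 0 -0.6 0;-0.4 0 -0.6 0;-0.5 0 -0.3 0;-0.3 0 0 0;0 0 0 0' ;python3 -c "
from fr import *
st(); go(0,2,65)"
```

```text
t: 12.0
position: [0.4413, -0.3333, 0.082]
orientation: [-1.918, -2.486, -0.043]
ft_force: [-0.7, 0.8, -0.8]
finger_gap: 0.0001
t 12.0 clamp mm [ 0.2 -2.3 82. ] yaw_y rel clamp y -1.573 tilt [0.018 0.02 ] F cl [-0.5  1.  -0.8] gap 0.0001 q [-0.26  0.67  1.09  1.98 -0.76  0.97  1.47]
delta tool cm [ 0.4  -0.06  1.7 ]
```

```bash
python3 -m handwheel '0.4 0 0.5 0;0 0 0.5 0;0 0 0 0'; python3 -m handwheel '0 0 0.3 0;0 0 0 0';  python3 -m handwheel '0 0 0.3 0;0 0 0 0'; python3 -c "
from fr import *
st(); go(0,2,60)"
```

```text
t: 12.25
position: [0.4406, -0.3303, 0.0718]
orientation: [-1.92, -2.486, -0.042]
ft_force: [0.4, 0.4, -0.2]
finger_gap: 0.0003
t: 12.42
position: [0.4401, -0.3294, 0.0675]
orientation: [-1.918, -2.485, -0.042]
ft_force: [0.2, -0.4, 1.1]
finger_gap: -0.0
t: 12.58
position: [0.4394, -0.3262, 0.0645]
orientation: [-1.913, -2.48, -0.05]
ft_force: [-0.8, -0.1, -0.1]
finger_gap: 0.0003
t 12.58 clamp mm [ 0.3  5.  64.5] yaw_y rel clamp y -1.574 tilt [0.027 0.02 ] F cl [-0.8  0.1 -0.1] gap 0.0003 q [-0.25  0.68  1.06  2.   -0.79  0.95  1.49]
delta tool cm [-0.31 -0.03  0.44]
```

```bash
python3 -m handwheel '-0.2 0 0.2 0;0 0 0 0'|grep -E 'pos|for'; python3 -m handwheel '0 0 0.2 0;0 0 0 0'|grep -E 'pos|for'; python3 -m handwheel '0 0 0.1 0;0 0 0 0'|grep -E 'pos|for'; python3 - <<'E'
from fr import *
st()
z=grab('wrist'); save('w10.png',z[0])
E
```

```text
position: [0.4391, -0.3245, 0.0626]
ft_force: [-0.9, -0.8, -0.8]
position: [0.4389, -0.3233, 0.061]
ft_force: [-1.0, 1.2, 1.8]
position: [0.4389, -0.3234, 0.061]
ft_force: [-1.6, 1.8, 2.4]
t 13.08 clamp mm [ 0.5  7.9 61. ] yaw_y rel clamp y -1.572 tilt [0.042 0.021] F cl [-1.1  2.1  2.4] gap -0.0002 q [-0.24  0.69  1.05  1.99 -0.79  0.96  1.49]
```

View pics/w10.png

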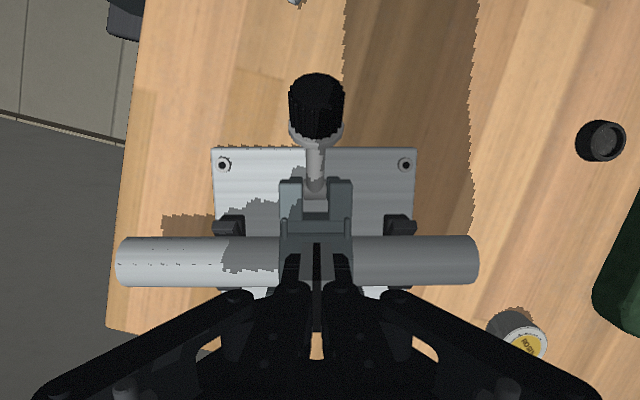

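```bash
python3 -m handwheel '0 0 0.3 0'|grep -E 'pos|for'; python3 -m handwheel '0 0 0.3 0'|grep -E 'pos|for';python3 -m handwheel '0 0 0.4 0'|grep -E 'pos|for'; python3 -c "
from fr import *
st()"
```

```text
position: [0.439, -0.3232, 0.0598]
ft_force: [-6.9, 8.4, 34.4]
position: [0.439, -0.3231, 0.0598]
ft_force: [-7.4, 9.1, 32.8]
position: [0.439, -0.3232, 0.0597]
ft_force: [-8.7, 10.8, 36.9]
t 13.38 clamp mm [ 0.7  8.1 59.7] yaw_y rel clamp y -1.574 tilt [0.053 0.027] F cl [-5.7 12.7 36.9] gap 0.0002 q [-0.22  0.69  1.04  1.99 -0.8   0.97  1.5 ]
```

```bash
python3 -m handwheel '0 0 -0.2 0'|grep -E 'pos|for'; python3 -m handwheel '0 0 -1 0;0 0 -2 0;1 0 -2 0;2 0 -2 0; 0 0 0 0'|grep -E 'pos|for'; python3 - <<'E'
from fr import *
st()
z=grab('wrist'); save('w11.png',z[0]); np.savez('pics/w11.npz',im=z[0],P=cloud(z[1],*z[2:]))
z=grab('top'); np.savez('pics/t11.npz',im=z[0],P=cloud(z[1],*z[2:]))
z=grab('side'); save('s11.png',cv2.resize(z[0][110:230,310:460],None,fx=4,fy=4,interpolation=cv2.INTER_CUBIC)); np.savez('pics/s11.npz',im=z[0],P=cloud(z[1],*z[2:]))
for n in ['w11','t11','s11']:
    P=tocl(np.load(f'pics/{n}.npz')['P'].reshape(-1,3))
    k=(np.abs(P[:,0])<.02)&(P[:,1]>.026)&(P[:,1]<.047)&(P[:,2]>.035)&(P[:,2]<.08)
    print(n,'ear',k.sum(),np.percentile(P[k],[5,50,95],axis=0).round(4).tolist() if k.sum() else '')
E
python3 fit.py t11 w11 s11
```

```text
position: [0.4391, -0.3241, 0.0631]
ft_force: [-0.1, -0.4, -0.3]
position: [0.4308, -0.3022, 0.1375]
ft_force: [0.2, -0.0, -0.5]
t 13.88 clamp mm [ -1.9  30.4 137.5] yaw_y rel clamp y -1.577 tilt [0.044 0.027] F cl [ 0.2 -0.1 -0.5] gap -0.0002 q [-0.4   0.56  1.21  2.   -0.66  1.05  1.39]
w11 ear 821 [[-0.0159, 0.0269, 0.0443], [0.0072, 0.0359, 0.0489], [0.0174, 0.0435, 0.0501]]
t11 ear 78 [[0.0075, 0.0272, 0.0447], [0.0127, 0.0365, 0.0495], [0.0177, 0.0454, 0.0521]]
s11 ear 40 [[-0.0163, 0.0268, 0.0421], [0.0137, 0.0406, 0.0489], [0.0182, 0.0433, 0.0509]]
t11 197 yaw -0.2031 mid [ 0.4814 -0.3057] len 0.093 ztop 0.0534
w11 3877 yaw 0.2618 mid [ 0.4327 -0.3346] len 0.19 ztop 0.0507
s11 268 yaw 0.2529 mid [ 0.4313 -0.3316] len 0.188 ztop 0.0517
```

View pics/w11.png

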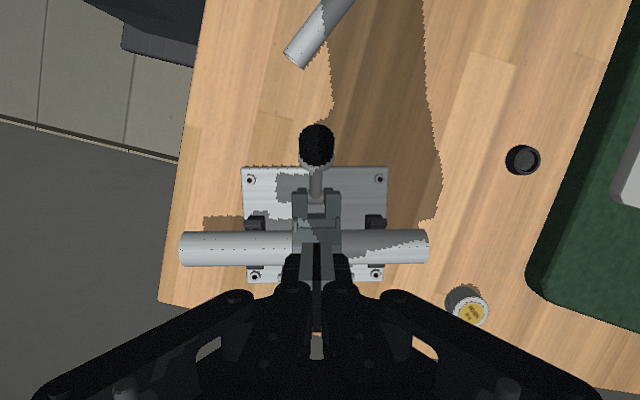

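View pics/s11.png

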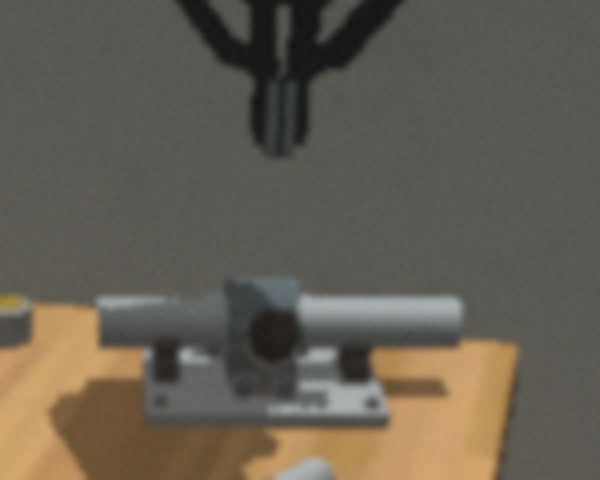

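```bash
python3 -m handwheel '1.2 0 0 0;1.2 0 0 0;1.2 0 1 0;1.2 0 1 0;0 0 0 0' 0 20 |grep -E 'pos|for'; python3 - <<'E'
from fr import *
st();go(0.3,79,80)
z=grab('wrist'); save('w12.png',z[0]); np.savez('pics/w12.npz',im=z[0],P=cloud(z[1],*z[2:]))
P=tocl(np.load(f'pics/w12.npz')['P'].reshape(-1,3)); im=z[0].reshape(-1,3)
k=(np.abs(P[:,0])<.025)&(P[:,1]>.05)&(P[:,1]<.12)&(P[:,2]>.03)&(P[:,2]<.09)&(im.max(1)<75)
print('knob',k.sum(),np.percentile(P[k],[2,50,98],axis=0).round(4).tolist())
E
```

```text
position: [0.4152, -0.2588, 0.1128]
ft_force: [0.5, 0.7, -1.0]
t 14.45 clamp mm [ -5.9  76.4 112.8] yaw_y rel clamp y -1.585 tilt [0.04  0.018] F cl [ 0.7  0.5 -1. ] gap 0.043 q [-0.51  0.54  1.23  2.1  -0.67  0.98  1.34]
delta tool cm [0.13 0.56 3.3 ]
knob 1365 [[-0.01, 0.065, 0.0555], [0.0004, 0.0814, 0.065], [0.0112, 0.0913, 0.0716]]
```

View pics/w12.png

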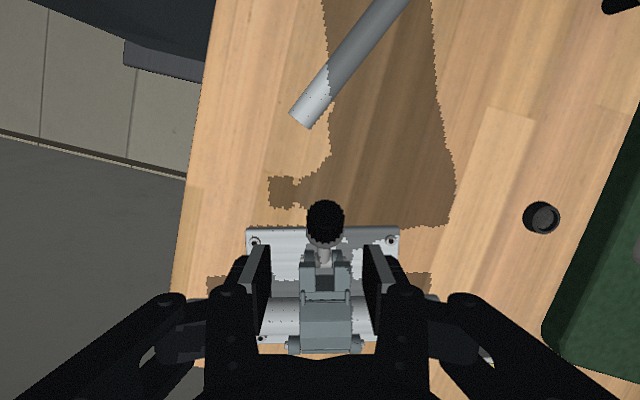

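```bash
python3 -m handwheel '0.1 0.5 0.5 0;0 0.2 1.3 0;0 0 1 0;0 0 0 0' |grep -E 'pos|for'; python3 - <<'E'
from fr import *
st();go(0.6,79,55)
E
```

```text
position: [0.4246, -0.2611, 0.0847]
ft_force: [0.1, 0.1, -0.7]
t 14.83 clamp mm [ 2.7 71.8 84.7] yaw_y rel clamp y -1.588 tilt [0.032 0.019] F cl [ 0.1  0.1 -0.7] gap 0.0428 q [-0.45  0.59  1.15  2.1  -0.73  0.94  1.37]
delta tool cm [ 0.62 -0.28  2.99]
```

```bash
python3 -m handwheel '0.4 -0.2 0.8 0;0.3 0 0.8 0;0.2 0 0.8 0;0.1 0 0.5 0;0 0 0 0' |grep -E 'pos|for'; python3 - <<'E'
from fr import *
st();go(0.6,79,55)
z=grab('wrist'); save('w13.png',z[0])
E
```

```text
position: [0.4205, -0.2523, 0.0536]
ft_force: [-0.2, -0.1, -0.2]
t 15.25 clamp mm [ 1.  81.3 53.6] yaw_y rel clamp y -1.591 tilt [0.03  0.019] F cl [-0.2 -0.  -0.2] gap 0.0427 q [-0.42  0.62  1.09  2.14 -0.79  0.88  1.4 ]
delta tool cm [-0.23 -0.03 -0.15]
```

View pics/w13.png

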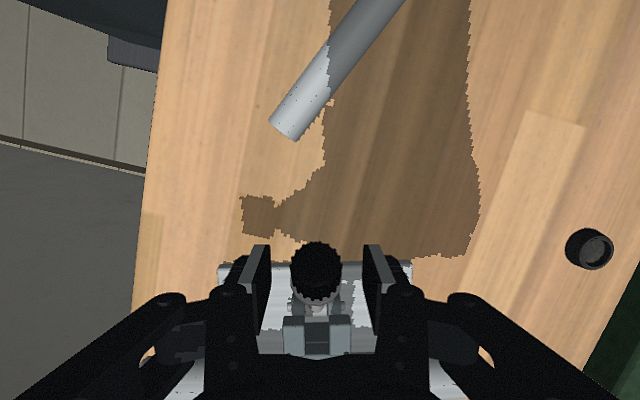

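```bash
python3 -m handwheel '0 0 0 0;0 0 0 0;0 0 0 0;0 0 0 0;0 0 0 0' -1 20 |grep -E 'pos|for|gap'; python3 - <<'E'
from fr import *
st()
E
```

```text
position: [0.4204, -0.2527, 0.0543]
ft_force: [-0.6, -0.4, -2.0]
finger_gap: 0.0209
t 15.72 clamp mm [ 0.7 81.  54.3] yaw_y rel clamp y -1.591 tilt [0.029 0.019] F cl [-0.7 -0.3 -2. ] gap 0.0209 q [-0.42  0.62  1.1   2.14 -0.78  0.88  1.4 ]
```

```bash
python3 -m handwheel '-0.45 0 -0.4 0;-0.5 0 -0.36 0;0 0 0 0' |grep -E 'pos|for|gap'; python3 - <<'E'
from fr import *
st()
E
```

```text
position: [0.4224, -0.2606, 0.0614]
ft_force: [0.6, -1.0, -1.5]
finger_gap: 0.0208
t 15.97 clamp mm [ 0.6 72.8 61.4] yaw_y rel clamp y -1.59 tilt [0.033 0.019] F cl [ 0.3 -1.2 -1.5] gap 0.0208 q [-0.41  0.61  1.1   2.12 -0.77  0.9   1.4 ]
```

```bash
python3 -m handwheel '-0.6 0 -0.33 0;-0.55 0 -0.26 0;0 0 0 0' |grep -E 'pos|for|gap'; python3 - <<'E'
from fr import *
st()
E
```

```text
position: [0.425, -0.2708, 0.0673]
ft_force: [0.9, -0.1, -1.4]
finger_gap: 0.0208
t 16.22 clamp mm [ 0.5 62.3 67.3] yaw_y rel clamp y -1.589 tilt [0.039 0.018] F cl [ 0.8 -0.4 -1.4] gap 0.0208 q [-0.39  0.62  1.1   2.09 -0.76  0.92  1.41]
```

```bash
python3 -m handwheel '-0.66 0 -0.23 0;-0.62 0 -0.15 0;0 0 0 0' |grep -E 'pos|for|gap'; python3 - <<'E'
from fr import *
st()
z=grab('wrist'); save('w14.png',z[0])
z=grab('side'); save('s14.png',cv2.resize(z[0][110:230,310:460],None,fx=4,fy=4,interpolation=cv2.INTER_CUBIC))
E
```

```text
position: [0.4282, -0.2832, 0.0713]
ft_force: [0.5, 1.4, -3.1]
finger_gap: 0.021
t 16.47 clamp mm [ 0.4 49.4 71.3] yaw_y rel clamp y -1.588 tilt [0.043 0.019] F cl [ 0.8  1.2 -3.1] gap 0.021 q [-0.35  0.63  1.1   2.07 -0.76  0.94  1.42]
```

View pics/w14.png

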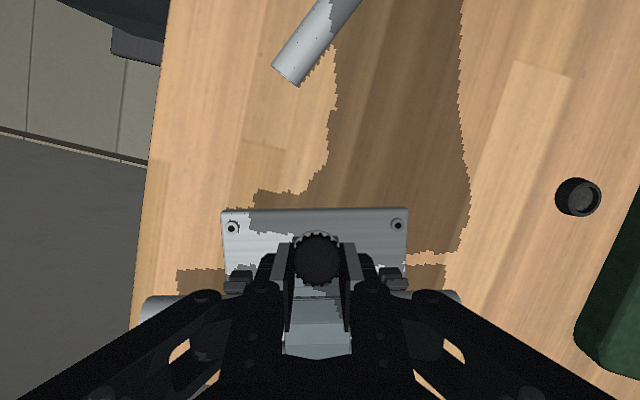

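View pics/s14.png

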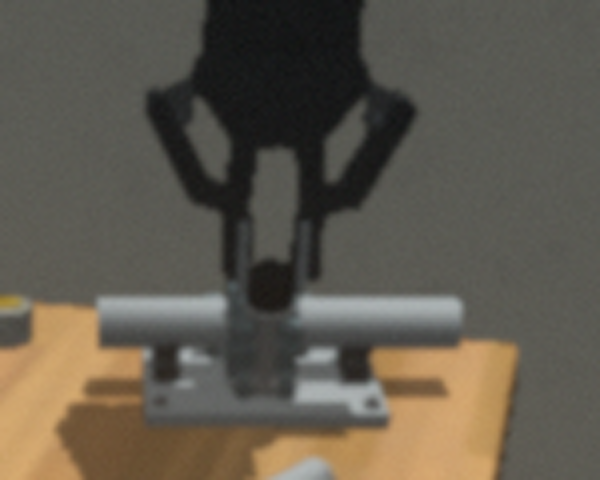

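```bash
python3 -m handwheel '-0.6 0 -0.1 0;0 0 0 0' |grep -E 'pos|for|gap'; python3 -c "
from fr import *
st()"; python3 -m handwheel '-0.3 0 -0.02 0;0 0 0 0' |grep -E 'pos|for|gap'; python3 -c "
from fr import *
st()"
```

```text
position: [0.4297, -0.2889, 0.072]
ft_force: [0.2, 0.3, -2.2]
finger_gap: 0.0208
t 16.73 clamp mm [ 0.4 43.6 72. ] yaw_y rel clamp y -1.588 tilt [0.044 0.019] F cl [ 0.3  0.3 -2.2] gap 0.0208 q [-0.34  0.63  1.1   2.06 -0.76  0.95  1.43]
position: [0.4304, -0.2918, 0.0723]
ft_force: [-1.0, 1.0, -0.4]
finger_gap: 0.0207
t 16.9 clamp mm [ 0.4 40.6 72.3] yaw_y rel clamp y -1.588 tilt [0.045 0.019] F cl [-0.7  1.2 -0.4] gap 0.0207 q [-0.33  0.64  1.09  2.05 -0.76  0.95  1.43]
```

```bash
for i in 1; do python3 -m handwheel '-0.15 0 0 0;0 0 0 0' |grep -E 'pos|for'; done; python3 -m handwheel '-0.15 0 0 0;0 0 0 0' |grep -E 'pos|for'; python3 -c "
from fr import *
st()"; python3 -m handwheel '-0.1 0 0 0;0 0 0 0' |grep -E 'pos|for|gap'; python3 -c "
from fr import *
st()"
```

```text
position: [0.4308, -0.2931, 0.0724]
ft_force: [0.1, 2.0, 1.1]
position: [0.4311, -0.2945, 0.0725]
ft_force: [0.5, 1.0, 0.7]
t 17.23 clamp mm [ 0.4 37.8 72.5] yaw_y rel clamp y -1.588 tilt [0.046 0.019] F cl [0.7 0.8 0.7] gap 0.021 q [-0.32  0.64  1.09  2.04 -0.76  0.96  1.44]
position: [0.4313, -0.2953, 0.0726]
ft_force: [-0.3, 2.4, 1.8]
finger_gap: 0.0207
t 17.4 clamp mm [ 0.4 37.  72.6] yaw_y rel clamp y -1.588 tilt [0.047 0.019] F cl [0.3 2.4 1.8] gap 0.0207 q [-0.32  0.64  1.09  2.04 -0.76  0.96  1.44]
```

```bash
python3 -m handwheel '-0.1 0 0 0;0 0 0 0' |grep -E 'pos|for';  python3 -m handwheel '-0.1 0 0 0;0 0 0 0' |grep -E 'pos|for'; python3 -c "
from fr import *
st()"; python3 -m handwheel '-0.1 0 0 0;0 0 0 0' |grep -E 'pos|for|gap'; python3 -c "
from fr import *
st()
z=grab('wrist'); save('w15.png',z[0])
z=grab('top'); save('t15.png',cv2.resize(z[0][170:300,340:470],None,fx=4.5,fy=4.5,interpolation=cv2.INTER_CUBIC))"
```

```text
position: [0.4316, -0.2962, 0.0726]
ft_force: [-0.6, 2.1, 1.4]
position: [0.4318, -0.2972, 0.0726]
ft_force: [-0.3, 2.2, 2.9]
t 17.73 clamp mm [ 0.4 35.  72.6] yaw_y rel clamp y -1.587 tilt [0.047 0.019] F cl [0.2 2.2 2.9] gap 0.021 q [-0.31  0.64  1.09  2.04 -0.76  0.96  1.44]
position: [0.4321, -0.2983, 0.0726]
ft_force: [-0.9, 1.9, 2.1]
finger_gap: 0.0206
t 17.9 clamp mm [ 0.4 33.9 72.6] yaw_y rel clamp y -1.587 tilt [0.047 0.019] F cl [-0.4  2.1  2.1] gap 0.0206 q [-0.31  0.64  1.09  2.04 -0.76  0.96  1.44]
```

View pics/w15.png

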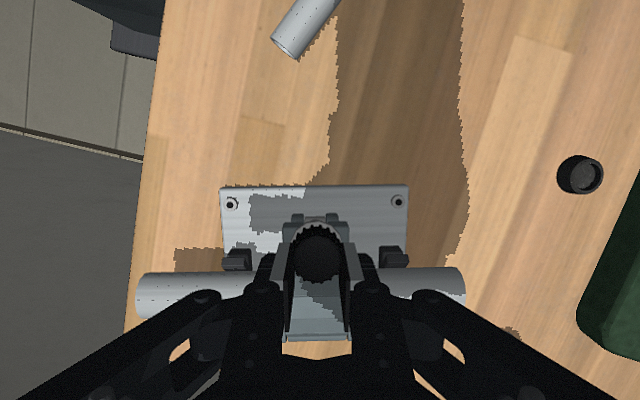

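```bash
python3 - <<'E'
from fr import *
z=grab('wrist'); P0=cloud(z[1],*z[2:]); P=tocl(P0.reshape(-1,3)); im=z[0].reshape(-1,3)
v,u=np.mgrid[:400,:640]
k=((u>298)&(u<342)&(v>238)&(v<282)).reshape(-1)&(P[:,2]>.05)&(im.max(1)<80)
print(k.sum(),np.percentile(P[k],[2,50,98],axis=0).round(4).tolist())
# bolt + plate references
k=((u>225)&(u<285)&(v>195)&(v<225)).reshape(-1); print('plate z',np.median(P[k],axis=0).round(4))
# plate far edge y
k=(np.abs(P[:,0])<.05)&(P[:,1]>.03)&(P[:,2]>.005)&(P[:,2]<.012); print('plate y max',np.percentile(P[k,1],99))
k=(np.abs(P[:,2]-.075)<.02)
# top plane fit
kk=((u>304)&(u<336)&(v>245)&(v<276)).reshape(-1)&(P[:,2]>.06); Q=P[kk]; A=np.c_[Q[:,:2],np.ones(len(Q))]; c=np.linalg.lstsq(A,Q[:,2],rcond=None)[0]; print('slope',c.round(3),len(Q), Q.mean(0).round(4))
E
```

```text
1839 [[-0.0069, 0.0139, 0.0528], [0.002, 0.0405, 0.0869], [0.0111, 0.0493, 0.0888]]
plate z [-0.0379  0.0419  0.0089]
plate y max 0.14977045150223153
slope [-0.058  0.917  0.051] 928 [0.002  0.0405 0.0875]
```

```bash
python3 - <<'E'
from fr import *
z=grab('wrist'); P0=cloud(z[1],*z[2:]); np.savez('pics/w15.npz',im=z[0],P=P0); P=tocl(P0.reshape(-1,3)); im=z[0].reshape(-1,3)
v,u=np.mgrid[:400,:640]
kk=((u>290)&(u<350)&(v>225)&(v<290)).reshape(-1)&(P[:,2]>.083)&(im.max(1)<90); Q=P[kk]
print(len(Q),np.percentile(Q,[1,50,99],axis=0).round(4).tolist())
c0=np.median(Q,0); Q=Q[np.abs(Q[:,:2]-c0[:2]).max(1)<.007]; A=np.c_[Q[:,:2]-c0[:2],np.ones(len(Q))]
c=np.linalg.lstsq(A,Q[:,2],rcond=None)[0]; r=Q[:,2]-A@c; print('slope',c.round(3),r.std())
for y in np.arange(.026,.054,.003):
    q=P[kk]; q=q[np.abs(q[:,1]-y)<.0015]; print(y.round(3),len(q),np.median(q[:,2]).round(4) if len(q) else '')
E
```

```text
2504 [[-0.0102, 0.0292, 0.0833], [0.0018, 0.0419, 0.087], [0.0135, 0.0518, 0.1111]]
slope [-0.007 -0.116  0.087] 0.0006459620806291381
0.026 11 0.0837
0.029 40 0.0863
0.032 183 0.0877
0.035 306 0.0877
0.038 385 0.0873
0.041 406 0.0871
0.044 590 0.087
0.047 316 0.0862
0.05 237 0.0855
0.053 12 0.0836
```

```bash
python3 -m handwheel '-0.2 0 0 0;0 0 0 0' |grep -E 'pos|for';  python3 -m handwheel '-0.2 0 0 0;0 0 0 0' |grep -E 'pos|for';  python3 -m handwheel '-0.15 0 0 0;0 0 0 0' |grep -E 'pos|for|gap'; python3 -c "
from fr import *
st()"
```

```text
position: [0.4326, -0.3004, 0.0725]
ft_force: [-0.6, 1.6, 1.1]
position: [0.4332, -0.3025, 0.0724]
ft_force: [0.3, 1.4, 2.6]
position: [0.4337, -0.3042, 0.0723]
ft_force: [-0.7, 0.9, 2.8]
finger_gap: 0.0207
t 18.6 clamp mm [ 0.4 27.7 72.3] yaw_y rel clamp y -1.587 tilt [0.047 0.019] F cl [-0.4  1.1  2.8] gap 0.0207 q [-0.3   0.65  1.08  2.02 -0.77  0.96  1.45]
```

```bash
cat > top.py <<'E'
from fr import *
import sys
z=grab('wrist'); P0=cloud(z[1],*z[2:]); P=tocl(P0.reshape(-1,3)); im=z[0].reshape(-1,3)
save(sys.argv[1]+'.png',z[0]); np.savez('pics/'+sys.argv[1]+'.npz',im=z[0],P=P0)
kk=(np.abs(P[:,0])<.012)&(P[:,1]>.01)&(P[:,1]<.06)&(P[:,2]>.06)&(P[:,2]<.1)&(im.max(1)<90); Q=P[kk]
zt=np.percentile(Q[:,2],85); Q=Q[np.abs(Q[:,2]-zt)<.004]; print(len(Q),np.percentile(Q,[2,50,98],axis=0).round(4).tolist())
c0=np.median(Q,0); Q=Q[np.abs(Q[:,:2]-c0[:2]).max(1)<.006]; A=np.c_[Q[:,:2]-c0[:2],np.ones(len(Q))]
print('slope',np.linalg.lstsq(A,Q[:,2],rcond=None)[0].round(3))
E
python3 top.py w16
```

```text
2164 [[-0.0102, 0.0235, 0.0847], [0.0004, 0.0361, 0.0873], [0.0109, 0.0454, 0.0905]]
slope [-0.006 -0.04   0.087]
```

View pics/w16.png

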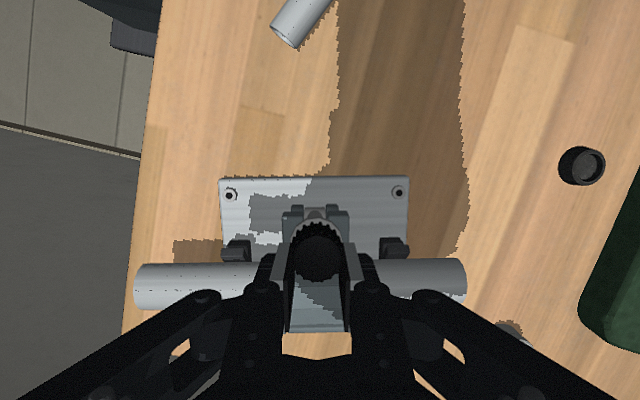

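```bash
python3 -m handwheel '-0.15 0 0 0;0 0 0 0' |grep -E 'pos|for';  python3 -m handwheel '-0.15 0 0 0;0 0 0 0' |grep -E 'pos|for';  python3 -m handwheel '-0.1 0 0 0;0 0 0 0' |grep -E 'pos|for|gap'; python3 -c "
from fr import *
st()"; python3 top.py w17
```

```text
position: [0.4341, -0.3058, 0.0723]
ft_force: [-1.4, 2.5, 2.0]
position: [0.4343, -0.3067, 0.0722]
ft_force: [-1.0, 2.1, 3.2]
position: [0.4343, -0.3067, 0.0722]
ft_force: [-2.0, 2.4, 3.1]
finger_gap: 0.0211
t 19.15 clamp mm [ 0.4 25.2 72.2] yaw_y rel clamp y -1.586 tilt [0.052 0.019] F cl [-1.3  2.8  3.1] gap 0.0211 q [-0.28  0.65  1.08  2.02 -0.77  0.97  1.45]
2166 [[-0.0102, 0.0212, 0.0847], [0.0005, 0.0336, 0.0874], [0.0109, 0.0429, 0.0904]]
slope [ 0.007 -0.006  0.087]
```

```bash
python3 -m handwheel '-0.15 0 0 0;0 0 0 0' |grep -E 'pos|for'; python3 -m handwheel '-0.15 0 0 0' |grep -E 'pos|for'; python3 top.py w18
```

```text
position: [0.4343, -0.3066, 0.0721]
ft_force: [-0.9, 2.8, 4.5]
position: [0.4344, -0.3069, 0.072]
ft_force: [-2.9, 7.4, 7.5]
2188 [[-0.0103, 0.0212, 0.0847], [0.0004, 0.0335, 0.0873], [0.0109, 0.0427, 0.0905]]
slope [-0.003  0.014  0.087]
```

```bash
python3 -m handwheel '0 0 0 0;0 0 0 0;0 0 0 0;0 0 0 0' 0 |grep -E 'pos|for|gap';  python3 -m handwheel '0 0 -1 0;0 0 -1.5 0;0 0 -1.5 0;0 0 -0.5 0;0 0 0 0' |grep -E 'pos|for|gap'; python3 -c "
from fr import *
st()"; python3 top.py w19
```

```text
position: [0.4358, -0.3121, 0.0722]
ft_force: [0.1, 0.8, 0.6]
finger_gap: 0.0426
position: [0.4351, -0.3175, 0.1205]
ft_force: [-0.4, 0.6, -0.2]
finger_gap: 0.0427
t 20.25 clamp mm [ -1.6  14.6 120.5] yaw_y rel clamp y -1.589 tilt [0.04  0.018] F cl [-0.2  0.7 -0.2] gap 0.0427 q [-0.33  0.6   1.16  1.98 -0.69  1.04  1.41]
1218 [[-0.0095, 0.0233, 0.0845], [0.0006, 0.0335, 0.0872], [0.0105, 0.0432, 0.0886]]
slope [-0.    -0.01   0.087]
```

View pics/w19.png

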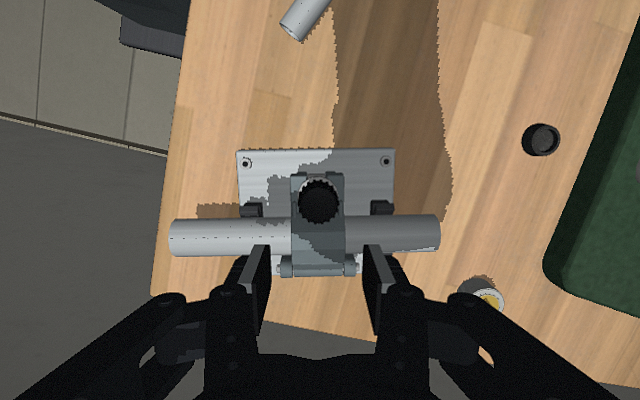

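```bash
python3 -m handwheel '0.7 0.1 0 0;0.7 0.1 0 0;0.3 0 0 0;0 0 0 0;0 0 0 0;0 0 0 0' -1 |grep -E 'pos|for|gap'; python3 -c "
from fr import *
st();go(0.5,33.5,95)"
```

```text
position: [0.4314, -0.2963, 0.1184]
ft_force: [0.3, 0.2, -0.3]
finger_gap: -0.0001
t 20.8 clamp mm [  0.2  35.9 118.4] yaw_y rel clamp y -1.588 tilt [0.043 0.015] F cl [ 0.3  0.2 -0.3] gap -0.0001 q [-0.39  0.58  1.18  2.02 -0.68  1.03  1.38]
delta tool cm [-0.34 -0.    2.32]
```

```bash
python3 -m handwheel '-0.2 0 1 0;-0.1 0 0.8 0;0 0 0.2 0;0 0 0 0' |grep -E 'pos|for|gap'; python3 -c "
from fr import *
st();go(0.5,33.5,88)"
```

```text
position: [0.4322, -0.2984, 0.0955]
ft_force: [-0.2, -0.3, -0.4]
finger_gap: 0.0
t 21.13 clamp mm [ 0.4 33.7 95.5] yaw_y rel clamp y -1.588 tilt [0.043 0.015] F cl [-0.2 -0.3 -0.4] gap 0.0 q [-0.35  0.62  1.13  2.03 -0.72  0.99  1.41]
delta tool cm [-0.05 -0.    0.75]
```

```bash
python3 -m handwheel '0 0 0.4 0;0 0 0.1 0;0 0 0 0' |grep -E 'pos|for'; for k in a; do python3 -m handwheel '0 0 0.15 0' |grep -E 'pos|for'; done; python3 -m handwheel '0 0 0.15 0' |grep -E 'pos|for'; python3 -m handwheel '0 0 0.15 0' |grep -E 'pos|for'; python3 -m handwheel '0 0 0.15 0' |grep -E 'pos|for'
```

```text
position: [0.4315, -0.2987, 0.0893]
ft_force: [0.2, 0.0, 0.6]
position: [0.4316, -0.2988, 0.0879]
ft_force: [-0.8, -0.1, 4.9]
position: [0.4318, -0.2991, 0.0871]
ft_force: [-2.1, 2.3, 7.7]
position: [0.4319, -0.2991, 0.0865]
ft_force: [-3.4, 2.1, 8.3]
position: [0.4318, -0.2991, 0.086]
ft_force: [-2.1, 3.2, 7.7]
```

```bash
python3 -m handwheel '0 0 0.18 0;0 0 0.18 0;0 0 0.18 0;0 0 0.18 0' |grep -E 'pos|for'; python3 -m handwheel '0 0 0.18 0;0 0 0.18 0;0 0 0.18 0;0 0 0.18 0' |grep -E 'pos|for'; python3 -m handwheel '0 0 0.18 0;0 0 0.18 0' |grep -E 'pos|for';  python3 -c "
from fr import *
st()"
```

```text
position: [0.4318, -0.2991, 0.0831]
ft_force: [-1.4, 2.1, 7.8]
position: [0.4318, -0.2991, 0.0803]
ft_force: [-2.5, 1.1, 7.8]
position: [0.4318, -0.299, 0.0789]
ft_force: [-2.6, 2.0, 7.7]
t 22.55 clamp mm [-0.1 33.2 78.9] yaw_y rel clamp y -1.591 tilt [0.059 0.023] F cl [-2.   2.6  7.7] gap 0.0001 q [-0.31  0.64  1.09  2.03 -0.76  0.98  1.44]
```

```bash
python3 -m handwheel '0 0 0.18 0;0 0 0.18 0' |grep -E 'pos|for'; python3 -m handwheel '0 0 0.15 0;0 0 0.15 0' |grep -E 'pos|for'; python3 -m handwheel '0 0 0.15 0' |grep -E 'pos|for'; python3 -m handwheel '0 0 0.15 0' |grep -E 'pos|for'; python3 -m handwheel '0 0 0.15 0' |grep -E 'pos|for'; python3 -m handwheel '0 0 0.15 0' |grep -E 'pos|for'
```

```text
position: [0.4318, -0.299, 0.0775]
ft_force: [-2.4, 3.0, 7.7]
position: [0.4318, -0.2991, 0.0767]
ft_force: [-2.7, 1.5, 7.7]
position: [0.4318, -0.2991, 0.0764]
ft_force: [-1.8, 2.2, 6.9]
position: [0.4318, -0.2991, 0.076]
ft_force: [-2.9, 1.1, 7.4]
position: [0.4318, -0.2991, 0.0756]
ft_force: [-2.7, 2.0, 7.3]
position: [0.4318, -0.2991, 0.0752]
ft_force: [-2.7, 1.3, 6.8]
```

```bash
python3 -m handwheel '0 0 0.15 0' |grep -E 'pos|for'; python3 -m handwheel '0 0 0.15 0' |grep -E 'pos|for'; python3 -m handwheel '0 0 0.15 0' |grep -E 'pos|for'; python3 -m handwheel '0 0 0.15 0' |grep -E 'pos|for'; python3 -m handwheel '0 0 0.15 0' |grep -E 'pos|for'; python3 -m handwheel '0 0 0.15 0' |grep -E 'pos|for'; python3 -m handwheel '0 0 0.15 0' |grep -E 'pos|for'; python3 -m handwheel '0 0 0.15 0' |grep -E 'pos|for'
```

```text
position: [0.4318, -0.2991, 0.0749]
ft_force: [-3.1, 1.7, 7.9]
position: [0.4318, -0.2991, 0.0745]
ft_force: [-1.6, 0.8, 7.0]
position: [0.4318, -0.2991, 0.0741]
ft_force: [-2.1, 2.2, 8.2]
position: [0.4318, -0.2991, 0.0739]
ft_force: [-2.5, 2.2, 9.8]
position: [0.4319, -0.2991, 0.0739]
ft_force: [-2.3, 3.5, 10.8]
position: [0.4318, -0.2991, 0.0739]
ft_force: [-2.7, 1.3, 9.7]
position: [0.4319, -0.2991, 0.0739]
ft_force: [-3.2, 2.6, 11.1]
position: [0.4319, -0.2992, 0.074]
ft_force: [-2.3, 2.4, 10.0]
```

```bash
python3 -m handwheel '0 0 0.19 0' |grep -E 'pos|for'; python3 -m handwheel '0 0 0.19 0' |grep -E 'pos|for'; python3 -m handwheel '0 0 0.21 0' |grep -E 'pos|for'; python3 -m handwheel '0 0 0.21 0' |grep -E 'pos|for'
```

```text
position: [0.4319, -0.2992, 0.0738]
ft_force: [-2.8, 3.2, 11.7]
position: [0.4319, -0.2992, 0.0736]
ft_force: [-3.4, 2.9, 13.2]
position: [0.4319, -0.2992, 0.0735]
ft_force: [-3.2, 3.0, 13.5]
position: [0.4319, -0.2992, 0.0735]
ft_force: [-3.5, 3.5, 14.2]
```

```bash
python3 -m handwheel '0 0 0.23 0' |grep -E 'pos|for'; python3 -m handwheel '0 0 0.24 0' |grep -E 'pos|for'; python3 -m handwheel '0 0 0.25 0' |grep -E 'pos|for'
```

```text
position: [0.4319, -0.2992, 0.0733]
ft_force: [-3.9, 3.5, 15.1]
position: [0.4319, -0.2992, 0.0732]
ft_force: [-3.8, 4.1, 15.8]
position: [0.4319, -0.2992, 0.0731]
ft_force: [-3.2, 3.2, 17.2]
```

```bash
python3 -m handwheel '0 0 -0.3 0;0 0 -1 0;0 0 -1.5 0;0 0 -2 0;0 0 -2 0;-1 0 -1 0;-2 0 -1 0;0 0 0 0;0 0 0 0' |grep -E 'pos|for'; python3 - <<'E'
from fr import *
st()
z=grab('wrist'); save('w20.png',z[0]); np.savez('pics/w20.npz',im=z[0],P=cloud(z[1],*z[2:]))
P=tocl(cloud(z[1],*z[2:]).reshape(-1,3)); im=z[0].reshape(-1,3)
kk=(np.abs(P[:,0])<.014)&(P[:,1]>.015)&(P[:,1]<.055)&(P[:,2]>.06)&(P[:,2]<.1)&(im.max(1)<90); Q=P[kk]
print(len(Q),np.percentile(Q,[2,50,98],axis=0).round(4).tolist())
c0=np.median(Q,0); Q=Q[np.abs(Q[:,:2]-c0[:2]).max(1)<.006]; A=np.c_[Q[:,:2]-c0[:2],np.ones(len(Q))]
print('slope',np.linalg.lstsq(A,Q[:,2],rcond=None)[0].round(3))
k=(np.abs(np.abs(P[:,0])-.015)<.003)&(P[:,1]>.026)&(P[:,1]<.047)&(P[:,2]>.035)&(P[:,2]<.06); print('ear z',np.median(P[k,2]).round(4))
z=grab('side'); save('s20.png',cv2.resize(z[0][110:230,310:460],None,fx=4,fy=4,interpolation=cv2.INTER_CUBIC))
E
python3 fit.py w20
```

```text
position: [0.4374, -0.3398, 0.1661]
ft_force: [-0.4, 0.9, -1.0]
t 25.22 clamp mm [ -5.1  -7.6 166.1] yaw_y rel clamp y -1.598 tilt [0.093 0.051] F cl [-0.2  1.  -1. ] gap 0.0001 q [-0.26  0.56  1.17  1.9  -0.66  1.17  1.42]
746 [[-0.0094, 0.0231, 0.0689], [0.0006, 0.0332, 0.0723], [0.0109, 0.0431, 0.074]]
slope [-0.008 -0.012  0.073]
ear z 0.0486
w20 3531 yaw 0.2635 mid [ 0.4328 -0.335 ] len 0.19 ztop 0.0509
```

View pics/w20.png

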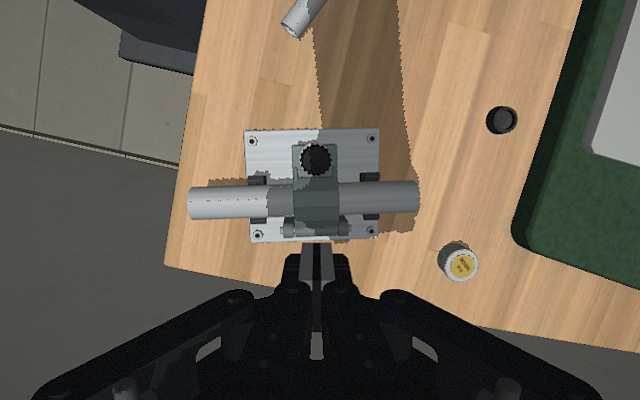

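View pics/s20.png

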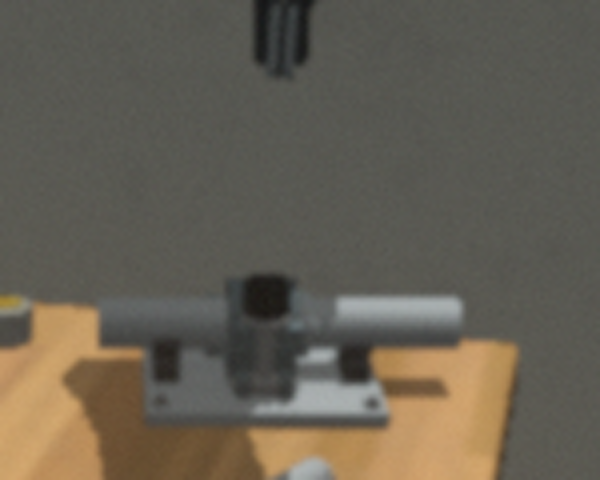

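```bash
python3 -c "
from plant import job
print(job.close_job())"
```

```text
the job is handed in; nothing more can be done
None
```

The job is handed in at about 25 s: the upper half is down on the tube, the bolt is upright in the slot, and the nut is pushed tight on the ear. No verdict is reported, and I could not measure the contact forces that remain after release.

- **Upper half:** I swung it over with one open finger from behind, then pressed the arch down with shut fingers. That press reached 37 N at the wrist against the 5 to 10 N asked, because the arm was stiffer than I expected. It is below the 50 N limit, but the force on the tube itself is not measured.
- **Bolt:** I gripped the nut's knob and carried it along its arc up to the stop. The knob's top is within about 0.01 rad of level in the last picture.
- **Nut:** I pushed it down in small steps, to a last reading of 17.2 N, then lifted the hand clear.

The last pictures show:

- **Ear and nut:** the ear is about 48.6 mm over the bench. The nut's top is at about 73 mm, which fits the nut seated on the ear.
- **Tube:** it is within 2 mm of where it started, and in its rests.
- **Bystanders:** the end cap and the tin look undisturbed in the wrist view. I did not measure either of them, and the marker is out of view.
- **Robot:** it touches nothing; the tool force reads about 1 N.

One check disagreed: the nut measured about 33.5 mm from the clamp's middle where 36 mm was expected. I put this down to the calibration, which is good to about 2 mm.

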